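# Unstack the pump parts and lay each on its own place

### The job

Take the stack of dismantled pump parts apart, one piece at a time: lower the brass hexagonal plug into the round white dish, the small collar over the thin post and the large collar over the thick post, both right down onto the wooden bases, and lay the long aluminium pump body flat in the steel drip tray. Set each part down rather than dropping it, and leave the grease tin and the amber jar standing where they are.

Things in the scene. Friction and masses are not known exactly. Their poses are not given: they have to be found in the camera images.
- pump_body: Bottom of the stack: aluminium block 130 long (its x) x 64 wide (its y) x 34 high, four dark bolt holes on top, edges rounded 3; about 0.6 kg. Origin: centre of its underside, z up. It stands on the bench at the start; the large collar sits on the middle of its top.
- large_collar: Dark steel ring, outside diameter 64, bore 42, 24 high, about 0.32 kg. Origin: on its axis, at its underside, z up along the axis. Lies flat on the pump body, under the small collar.
- small_collar: Bright steel ring, outside diameter 50, bore 24, 22 high, about 0.24 kg. Origin: on its axis, at its underside, z up along the axis. Lies flat on the large collar, under the hexagonal plug.
- hex_plug: Top of the stack (top of the whole stack 114 above the bench): solid brass hexagonal prism, 34 across the flats, 34 high, about 0.22 kg, with a small dark disc on top. Origin: centre of its underside, z up; its flats face along its x axis and 60 and 120 degrees from it.
- drip_tray: Where the pump body goes, a low rectangular steel tray fixed on the bench, outside 158 (its x) x 92 (its y), walls 4 thick, floor 4 thick, rim 10 above the bench. Inside 150 x 84, so lay the body with its long side along the tray's x (either way round). Origin: centre of its underside, z up.
- thick_post: Place of the large collar: stand fixed on the bench, a round light wooden base 80 diameter, 10 high, with an upright steel post of 27 diameter in its centre; the post's top is 50 above the bench and its last 10 taper to 11 diameter. Origin: centre of the underside, z up along the post.
- thin_post: Place of the small collar: the same stand (base 80 diameter, 10 high) with a thin steel post of 9 diameter, top 50 above the bench, last 10 tapered. Origin: centre of the underside, z up along the post.
- dish: Place of the hexagonal plug: low round white dish fixed on the bench, outside diameter 72, inside 66, floor 3 thick, rim 10 above the bench. Origin: centre of its underside, z up.
- grease_tin: Bystander: loose dark grey round tin with a light metal lid, 42 diameter, 45 high, standing among the places; not to be shifted. Origin: centre of its underside.
- jar: Bystander: loose amber glass jar with a black cap, 40 diameter, 50 high, standing among the places; not to be shifted. Origin: centre of its underside.
Mind the look-alikes: they are no part of the job. Leave any blue look-alike of the large_collar alone. Of the things shaped like the hex_plug, the brass one is meant.

How it is judged (in metres and radians):
At the end, for the whole second after the job is handed in: Released, at rest, upright, flat on the floor of its place: plug within 18 mm of the dish's centre, collars around their posts (12 mm of the axis, under 4 mm above the base), pump body within 22 mm of the tray's centre. Tin and jar upright, within 30 mm of their start (horizontal distance between hex_plug and dish below 0.018 m and height (world z) of hex_plug below 0.008 m and angle between each of hex_plug, small_collar, large_collar, pump_body's own z axis and vertical below 0.1 rad and linear speed of each of hex_plug, small_collar, large_collar, pump_body below 0.02 m/s and angular speed of each of hex_plug, small_collar, large_collar, pump_body below 0.2 rad/s and horizontal distance between small_collar and thin_post below 0.012 m and height (world z) of each of small_collar, large_collar below 0.014 m and horizontal distance between large_collar and thick_post below 0.012 m and horizontal distance between pump_body and drip_tray below 0.022 m and height (world z) of pump_body below 0.009 m and distance of each of grease_tin, jar from where it was at the start of the episode below 0.03 m and angle between each of grease_tin, jar's own z axis and vertical below 0.2 rad); the robot touches nothing.
It fails at once if a part is dropped: it moves faster than 0.6 m/s with no finger touching it ((linear speed of pump_body above 0.6 m/s and contact force between the fingers and pump_body below 0.05 N) or (linear speed of large_collar above 0.6 m/s and contact force between the fingers and large_collar below 0.05 N) or (linear speed of small_collar above 0.6 m/s and contact force between the fingers and small_collar below 0.05 N) or (linear speed of hex_plug above 0.6 m/s and contact force between the fingers and hex_plug below 0.05 N)).
It fails at once if the grease tin or the jar is shifted by more than 30 mm or knocked over (distance of any of grease_tin, jar from where it was at the start of the episode above 0.03 m or angle between any of grease_tin, jar's own z axis and vertical above 0.5 rad).
It also fails if it takes over 112 s, if anything falls off the work surface, if the arm or the gripper's body presses on something with over 40 N, if the wrist force passes 120 N, or if a joint passes its speed limit or range.

### The arm

A 7-joint arm with a two-finger parallel gripper is mounted at the origin on the work surface. World frame = base frame: x ahead of the robot, y to its left, z up, the work surface at z = 0. Lengths are in mm, angles in degrees, forces in N, time in s.
With the tool pointing down it reaches from about 400 to 850 mm from the base axis. Payload 4.5 kg.
Tool frame: the origin (TCP) lies on the centre line of the jaws, within the pads' length; the fingertips stand 19 mm ahead of it and the grasp point (between the pads) is the TCP; z points along the fingers, y is the direction in which the jaws open and shut (so a half turn about z gives the same grasp; the last joint's range is limited). The gripper opens to 88 mm and grips with 3 to 60 N. Pads are 18 mm wide; open, the fingers measure 123 mm over their backs; the gripper's body (75 mm by 187 mm) begins 45 mm behind the grasp point.
Start: joints at [71.608, 39.483, -11.15, 89.685, 9.013, 51.709, -12.324], TCP at [217.156, -586.085, 257.743] pointing down, gripper open.
Joint ranges: [-172.22, 172.22], [-26.19, 119.32], [-84.43, 86.54], [7.71, 146.69], [-57.33, 237.33], [2.42, 119.75], [-152.13, 152.13]. Speed limits (degrees/s): [147.25, 147.25, 180, 180, 180, 180, 180].

### API

Orientations are given as [roll, pitch, yaw] about the fixed x, y, z axes, in that order (R = Rz(yaw) Ry(pitch) Rx(roll)).
In Python, from cell import ctrl gives the robot as it stands. The module is installed in compiled form; this text tells all that it offers.
- The arm moves only by the tool play_rows, never from a script. Its argument "motion" is a list that holds one entry, the list of rows, each a list of 7 numbers: the shift along the tool's x, y, z in m, then the turn, a rotation vector about the tool's x, y, z in rad, then the closure in counts, from 0 (fully open) to 255 (shut). In form: [[[tx, ty, tz, wx, wy, wz, gripper], ...]]. A call has 1 to 20 rows; each row shifts and turns the commanded pose from where the row before left it, along the tool's axes as they then stand; what a row does not reach is not made up. A row lasts 1/12 s, in which the tool goes at most 41.7 mm and 7.16 degrees, less where a joint would pass 70% of its speed; a pose out of reach is approached as far as the arm can. A call is refused whole if a number of a shift passes 0.0417 or a number of a turn 0.125, either way. A call with a gripper value outside its range is refused whole. The fingers move at their own pace and stop on an object; "force" is the grip in N (left out, the last holds). Time passes only in rows, so rows that do not move let the fingers close. It gives the time, the measured TCP pose, the force and the opening at its end, in the units of the state.
- ctrl.get_obs(): the state, without advancing time (a new reading comes with each control period).
- ctrl.snapshot(name): name is "scene" or "top"; returns a dict with "color" (420x560x3 uint8, red, green, blue), "range_z" (420x560 float32, mm along the optical axis (not along the pixel's ray), 0 where there is no reading), "camera_matrix" (3x3 intrinsics, pixels), "k1" (the pictures are not rectified: a ray, as slopes to the right and down, at radius r is drawn at 1 + k1 r^2 times it, then the intrinsics apply), "origin" and "rotation" of the camera in the world. Camera axes: x right, y down, z forward; pixel columns grow to the right and rows downward; lengths in mm; the calibration is good to about 2 mm. A picture is of the moment at which its call begins.
- ctrl.sign_off(): hands the job in, once; it reports no verdict.
The state is a dict: "time_s": time; "joint_positions": joint angles; "dq": joint speeds; "joint_efforts": joint torques, N m; "tool_pos": TCP position; "orientation": TCP orientation; "contact_force": force on the tool from outside, world axes, zero at the start; "moment": the same for the moment, N m; "width": finger opening in mm.
Only numpy, scipy, OpenCV 4.12 (cv2) and the standard library are available. Lean on these libraries where they do the work, as an engineer would, in place of code of your own. Each camera call takes 0.05 s, during which the arm holds its last target. There are 200 camera calls.

## Working session

There is one attempt and no reset: what is moved stays moved. The work goes in short steps, Python scripts to look and compute and a tool call to move; the robot and the scene stay as the last step left them, time stands still between calls to the robot, and variables do not carry over. Pictures are saved under pics/ and viewed, about 12 in all and at most 16, crops included, and the job is handed in when it is done.

Besides the shell and the picture viewer there is one more tool, called after "Request:" as name(argument=value, ...) on one line, values as JSON. play_rows: Moves the arm, as the interface text tells. Its arguments: {"type":"object","properties":{"motion":{"type":"array","items":{"type":"array","items":{"type":"array","items":{"type":"number"}}}},"force":{"type":"number"}},"required":["motion"]}

```bash
mkdir -p pics; cat > h.py <<'E'
import numpy as np, cv2
from cell import ctrl
def snap(name):
    return ctrl.snapshot(name)
def save(s,fn,crop=None,scale=1):
    im=s["color"][:,:,::-1]
    if crop: x0,y0,x1,y1=crop; im=im[y0:y1,x0:x1]
    im=cv2.resize(im,None,fx=scale,fy=scale,interpolation=cv2.INTER_CUBIC)
    cv2.imwrite("pics/"+fn,im)
def ray(s,u,v):
    K=s["camera_matrix"];x=(u-K[0][2])/K[0][0];y=(v-K[1][2])/K[1][1]
    a,b=x,y
    for _ in range(20):
        r2=a*a+b*b;f=1+s["k1"]*r2;a,b=x/f,y/f
    return np.array([a,b,1.0])
def onplane(s,u,v,z):
    d=np.array(s["rotation"])@ray(s,u,v);o=np.array(s["origin"])
    return o+d*(z-o[2])/d[2]
def cloud(s):
    h,w=s["range_z"].shape;K=np.array(s["camera_matrix"])
    uu,vv=np.meshgrid(np.arange(w),np.arange(h))
    x=(uu-K[0,2])/K[0,0];y=(vv-K[1,2])/K[1,1];a,b=x,y
    for _ in range(20):
        f=1+s["k1"]*(a*a+b*b);a,b=x/f,y/f
    P=np.stack([a,b,np.ones_like(a)],-1)*s["range_z"][...,None]
    return P@np.array(s["rotation"]).T+np.array(s["origin"])
E
python3 - <<'E'
from h import *
o=ctrl.get_obs();print(o)
for n in("top","scene"):
    s=snap(n);save(s,n+"1.png",None,1.4);print(n,s["camera_matrix"],s["k1"],s["origin"],s["rotation"])
    np.savez(n+"1.npz",**s)
E
```

```text
{'time_s': 0.0, 'joint_positions': array([ 71.60743488,  39.53265563, -11.14422878,  89.74427377,
         9.01315978,  51.7079193 , -12.32525529]), 'dq': array([-0.07866333, -0.03353068,  0.01100944, -0.0011211 ,  0.07818457,
       -0.01304586,  0.01493926]), 'joint_efforts': array([-4.70453469e-04, -5.27547848e+01, -1.26731638e+00, -1.53424054e+01,
       -5.26993372e-02,  6.62337639e-03,  1.71344518e-04]), 'tool_pos': array([ 216.87979843, -585.54009021,  256.91825144]), 'orientation': array([-1.79897347e+02,  8.09885879e-03,  2.03328619e+01]), 'contact_force': array([-0.18822323, -0.2337595 ,  0.68348987]), 'moment': array([-0.01321749, -0.02669068, -0.01873335]), 'width': 88.20364661984266}
top [[491.25191298   0.         273.95630218]
 [  0.         491.25191298 211.06017346]
 [  0.           0.           1.        ]] 0.04563117867458577 [ 460.52688517  -50.92911699 1069.16539009] [-176.18034925    0.63996748  -91.29529839]
scene [[396.79460855   0.         276.33285523]
 [  0.         396.79460855 208.41932716]
 [  0.           0.           1.        ]] -0.08287392896235858 [1054.80570561 -331.80600471  598.67234893] [-133.17180411    1.0836234    59.53761931]
```

```bash
python3 - <<'E'
t=open('h.py').read()
t=t.replace('''    return ctrl.snapshot(name)''','''    s=dict(ctrl.snapshot(name));s["rotation"]=Rot.from_euler("xyz",s["rotation"],degrees=True).as_matrix();return s''')
t=t.replace("import numpy as np, cv2","import numpy as np, cv2\nfrom scipy.spatial.transform import Rotation as Rot")
open('h.py','w').write(t)
E
```

```text
(no output)
```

View pics/top1.png

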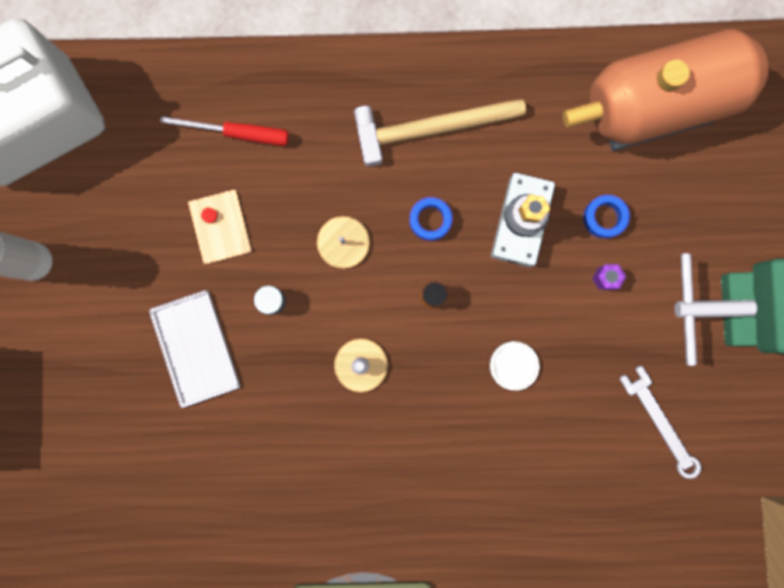

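View pics/scene1.png

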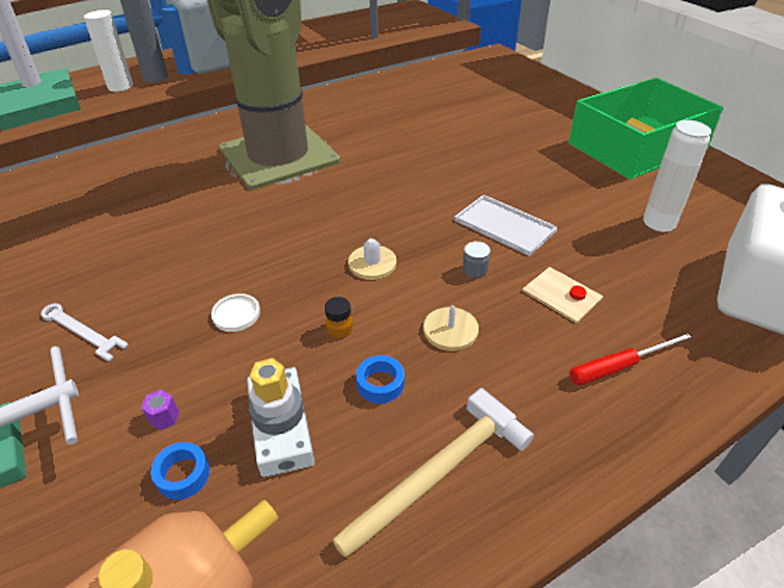

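Top view (picture px, 1.4x): stack (525,218), dish (515,366), thin post (343,242), thick post (361,365), tray (195,348), tin (268,300), jar (435,294). Candidates for the plug are the brass hexagon on the stack (535,208) and a purple one on the bench (611,277). The brass one fits. The candidates for the large collar are the dark ring in the stack and blue rings at (431,219) and (607,217). The dark ring fits. I'll confirm both in one crop.

```bash
python3 - <<'E'
from h import *
s=snap("top");t=snap("scene")
a=cv2.resize(s["color"][110:210,335:435],None,fx=4,fy=4,interpolation=cv2.INTER_CUBIC)
b=cv2.resize(t["color"][245:345,150:250],None,fx=4,fy=4,interpolation=cv2.INTER_CUBIC)
cv2.imwrite("pics/crop1.png",np.hstack([a,b])[:,:,::-1])
C=cloud(s);D=cloud(t)
for nm,X in(("top",C),("scene",D)):
    b=X[(X[...,0]>300)&(X[...,0]<700)&(np.abs(X[...,1]+50)<300)]
    print(nm,"bench z",np.median(b[:,2]), (s if nm=="top" else t)["range_z"].min())
def px(u,v,z): return onplane(s,u/1.4,v/1.4,z).round(1)
for n,u,v,z in [("hex",535,208,114),("dish",515,366,10),("thin",343,242,10),("thick",361,365,10),("tray",195,348,10),("tin",268,300,45),("jar",435,294,50)]:
    p=px(u,v,z);out=[]
    for X in(C,D):
        m=(np.hypot(X[...,0]-p[0],X[...,1]-p[1])<(110 if n=="tray" else 48))&(X[...,2]>z-4)&(X[...,2]<z+5 if n!="thick" else X[...,2]<z+45)
        if n in("thin","thick","dish","tray"): m=m&(X[...,2]>5)
        q=X[m].astype(np.float32)
        if len(q)>5:
            c,r=cv2.minEnclosingCircle(q[:,:2]); out.append((len(q),q.mean(0).round(1),np.round(c,1),round(r,1),np.round(cv2.minAreaRect(q[:,:2])[0],1),np.round(cv2.minAreaRect(q[:,:2])[1],1),round(cv2.minAreaRect(q[:,:2])[2],1)))
    print(n,p);[print("   ",*x) for x in out]
# stack layers
p=px(525,218,60)
for lo,hi in((28,40),(52,64),(74,86),(108,120)):
    for X in(C,D):
        m=(np.hypot(X[...,0]-p[0],X[...,1]-p[1])<85)&(X[...,2]>lo)&(X[...,2]<hi);q=X[m].astype(np.float32)
        print(lo,len(q),q.mean(0).round(1),[np.round(k,1) for k in cv2.minAreaRect(q[:,:2])],np.round(cv2.minEnclosingCircle(q[:,:2])[0],1))
E
```

```text
top bench z -0.21944438680930034 0.0
scene bench z 1.0194327259061993 0.0Traceback (most recent call last):
  File "<stdin>", line 18, in <module>
cv2.error: OpenCV(4.12.0) /io/opencv/modules/imgproc/src/shapedescr.cpp:201: error: (-215:Assertion failed) count >= 0 && (depth == CV_32F || depth == CV_32S) in function 'minEnclosingCircle'
```

View pics/crop1.png

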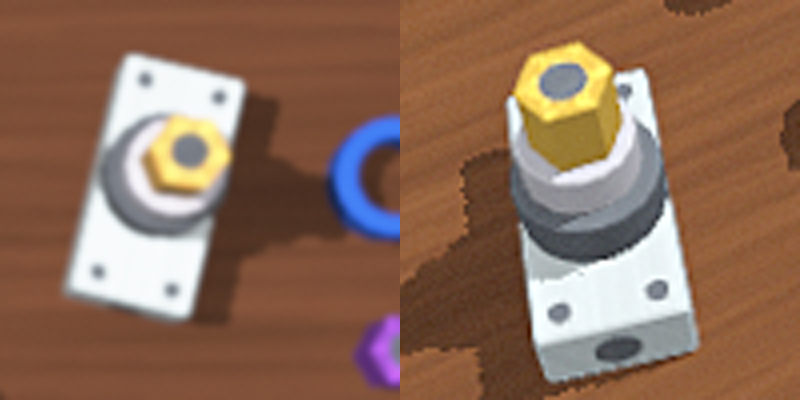

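The crop confirms it: the brass hexagon (dark disc at crop (190,151)) sits on the bright ring, then the dark ring, then the aluminium body. The purple plug and blue ring stand apart. Now the positions.

```bash
cat > m.py <<'E'
from h import *
def rect(q):
    c,(w,h),a=cv2.minAreaRect(np.ascontiguousarray(q[:,:2],dtype=np.float32)); return np.round([*c,w,h,a],1)
def circ(q):
    c,r=cv2.minEnclosingCircle(np.ascontiguousarray(q[:,:2],dtype=np.float32)); return np.round([*c,r],1)
E
python3 - <<'E'
from m import *
s=snap("top");t=snap("scene");C=cloud(s);D=cloud(t)
def px(u,v,z): return onplane(s,u/1.4,v/1.4,z).round(1)
for n,u,v,z,R in [("hex",535,208,114,40),("dish",515,366,10,48),("thin",343,242,10,50),("thick",361,365,10,50),("tray",195,348,10,110),("tin",268,300,45,40),("jar",435,294,50,40)]:
    p=px(u,v,z);print(n,p)
    for X in(C,D):
        d=np.hypot(X[...,0]-p[0],X[...,1]-p[1])
        m=(d<R)&(X[...,2]>z-5)&(X[...,2]<z+6);q=X[m]
        if len(q)>5: print("   ",len(q),q.mean(0).round(1),circ(q),rect(q))
for n,p in(("thin",px(343,242,50)),("thick",px(361,365,50))):
    for X in(C,D):
        m=(np.hypot(X[...,0]-p[0],X[...,1]-p[1])<40)&(X[...,2]>20)&(X[...,2]<60);q=X[m]
        if len(q)>2:print(n,"post",len(q),q.mean(0).round(1),circ(q),q[:,2].max())
p=px(525,218,60)
for lo,hi in((28,40),(52,64),(74,86),(108,120)):
    for X in(C,D):
        m=(np.hypot(X[...,0]-p[0],X[...,1]-p[1])<85)&(X[...,2]>lo)&(X[...,2]<hi);q=X[m]
        print(lo,len(q),q.mean(0).round(1),rect(q),circ(q))
# image-based: colour masks of yellow top via pixel
hsv=cv2.cvtColor(s["color"],cv2.COLOR_RGB2HSV)
E
```

```text
hex [ 642.  -255.9  114. ]
    263 [ 644.9 -256.   112.9] [ 644.8 -256.3   19.3] [ 645.1 -255.8   35.9   34.8   83.2]
    359 [ 647.9 -258.7  114.1] [ 646.9 -259.5   19.7] [ 646.1 -259.2   35.5   37.2   48.3]
dish [ 418.9 -238.9   10. ]
    206 [ 419.2 -238.6    8. ] [ 415.5 -241.9   40.7] [ 418.8 -238.3   70.8   70.4   88.8]
    243 [ 422.3 -241.1    8.4] [ 421.9 -240.1   37.6] [ 422.  -240.    70.7   72.6   22.4]
thin [616.1  20.3  10. ]
    995 [615.4  22.    9.2] [616.2  22.2  39.9] [615.7  22.2  79.1  76.9  44.1]
    876 [623.1  16.   10.3] [619.3  17.6  41.1] [619.9  17.9  78.9  77.8  32.1]
thick [425.5  -3.7  10. ]
    930 [425.2  -1.7   9.3] [425.6  -1.6  40.1] [425.   -1.8  77.5  77.1  88.7]
    511 [436.4  -9.7  10.3] [427.6  -6.7  41.7] [429.4  -6.2  77.1  77.2  57.5]
tray [457.5 250.4  10. ]
    1055 [456.1 253.1   7.4] [444.2 243.2 106.5] [456.  237.4 171.2 177.3  85.3]
    986 [461.5 251.9   7.3] [458.5 255.5  92.8] [451.4 272.7 161.8 144.9  16.4]
tin [526.4 131.6  45. ]
    274 [526.9 133.   44.3] [527.  133.   19.6] [526.7 133.1  37.5  38.   18.5]
    177 [531.7 128.8
[... 583 characters left out ...]
  32.8] [ 642.  -256.2   64.1  131.4   75. ] [ 641.7 -256.4   71.1]
28 1078 [ 678.2 -266.4   34.2] [ 645.1 -258.7   63.6  130.7   74.1] [ 645.5 -258.6   70.3]
52 218 [ 638.9 -246.3   56.9] [ 643.9 -253.    63.1   55.4   30.5] [ 645.6 -256.    31.7]
52 388 [ 663.2 -261.1   58.3] [ 655.  -259.7   62.4   46.5   83. ] [ 648.  -258.5   31.6]
74 172 [ 637.3 -250.6   78.9] [ 641.8 -254.1   47.7   40.6   49. ] [ 644.6 -256.2   25. ]
74 284 [ 658.5 -262.8   80.4] [ 652.1 -261.1   47.4   36.3   70. ] [ 646.4 -259.5   24.6]
108 267 [ 644.9 -255.9  112.8] [ 645.2 -255.5   36.5   34.8   83.2] [ 644.8 -256.3   19.3]
108 369 [ 648.3 -258.9  113.9] [ 646.1 -259.2   35.5   37.2   48.3] [ 646.9 -259.5   19.7]
```

```bash
cat >> m.py <<'E'
def wrap(a,p=180): return (a+p/2)%p-p/2
def go(x,y,z,yaw,cur=None):
    "tool-frame shift after first turning to yaw (mod 180)"
    o=ctrl.get_obs();p=np.array(o["tool_pos"]);ya=o["orientation"][2]
    d=wrap(yaw-ya);a=np.radians(ya+d);v=np.array([x,y,z])-p
    print("turn wz rad %.3f | shift mm x %.1f y %.1f z %.1f"%(-np.radians(d),v[0]*np.cos(a)+v[1]*np.sin(a),v[0]*np.sin(a)-v[1]*np.cos(a),-v[2]),"| now",p.round(1),o["orientation"].round(2),"w",round(o["width"],1),"F",np.round(o["contact_force"],1),"t",round(o["time_s"],2),"q",np.round(o["joint_positions"]))
E
python3 - <<'E'
from m import *
s=snap("top");t=snap("scene")
for n,im in(("top",s),("scene",t)):
    X=cloud(im)
    c=(457,251) if n=="top" else (461,249)
    m=((np.hypot(X[...,0]-c[0],X[...,1]-c[1])<115)&(X[...,2]>2.5)&(X[...,2]<14)).astype(np.uint8)
    k,l,st,ce=cv2.connectedComponentsWithStats(cv2.morphologyEx(m,cv2.MORPH_OPEN,np.ones((3,3))))
    i=1+st[1:,4].argmax();q=X[l==i];print(n,"tray",len(q),q.mean(0).round(1),rect(q))
    q=X[(np.hypot(X[...,0]-646,X[...,1]+257)<35)&(X[...,2]>106)&(X[...,2]<120)]
    A=np.arange(0,60,2);W=[sum(np.ptp(np.percentile(q[:,:2]@[np.cos(np.radians(a+b)),np.sin(np.radians(a+b))],[1,99])) for b in(0,60,120))/3 for a in A]
    print("hex widths",[(a,round(w,1)) for a,w in zip(A,W)])
go(645.9,-257.8,200,20)
E
```

```text
top tray 72 [469.5 212.4   7.3] [469.7 214.1  41.2  10.4  17.9]
hex widths [(np.int64(0), np.float64(33.5)), (np.int64(2), np.float64(33.6)), (np.int64(4), np.float64(33.8)), (np.int64(6), np.float64(33.9)), (np.int64(8), np.float64(34.0)), (np.int64(10), np.float64(34.0)), (np.int64(12), np.float64(34.1)), (np.int64(14), np.float64(34.2)), (np.int64(16), np.float64(34.3)), (np.int64(18), np.float64(34.4)), (np.int64(20), np.float64(34.5)), (np.int64(22), np.float64(34.5)), (np.int64(24), np.float64(34.5)), (np.int64(26), np.float64(34.5)), (np.int64(28), np.float64(34.5)), (np.int64(30), np.float64(34.4)), (np.int64(32), np.float64(34.2)), (np.int64(34), np.float64(34.0)), (np.int64(36), np.float64(33.8)), (np.int64(38), np.float64(33.6)), (np.int64(40), np.float64(33.5)), (np.int64(42), np.float64(33.4)), (np.int64(44), np.float64(33.3)), (np.int64(46), np.float64(33.2)), (np.int64(48), np.float64(33.2)), (np.int64(50), np.float64(33.2)), (np.int64(52), np.float64(33.3)), (np.int64(54), np.float64(33.4)), (np.int64(56), np.float64(33.4)), (np.int64(58), np.float64(33.4))]
scene tra
[... 564 characters left out ...]
t64(35.5)), (np.int64(30), np.float64(35.3)), (np.int64(32), np.float64(35.2)), (np.int64(34), np.float64(34.9)), (np.int64(36), np.float64(34.7)), (np.int64(38), np.float64(34.5)), (np.int64(40), np.float64(34.3)), (np.int64(42), np.float64(34.2)), (np.int64(44), np.float64(34.1)), (np.int64(46), np.float64(34.1)), (np.int64(48), np.float64(34.1)), (np.int64(50), np.float64(34.2)), (np.int64(52), np.float64(34.2)), (np.int64(54), np.float64(34.4)), (np.int64(56), np.float64(34.5)), (np.int64(58), np.float64(34.6))]
turn wz rad 0.006 | shift mm x 515.2 y -161.8 z 57.6 | now [ 217.1 -586.   257.6] [-179.99    0.     20.33] w 87.9 F [-0.2 -0.9  0.6] t 0.4 q [ 72.  39. -11.  90.   9.  52. -12.]
```

Request:
play_rows(motion=[[[0.029,-0.0198,0,0,0,0,0],[0.029,-0.0198,0,0,0,0,0],[0.029,-0.0198,0,0,0,0,0],[0.029,-0.0198,0,0,0,0,0],[0.029,-0.0198,0,0,0,0,0],[0.029,-0.0198,0,0,0,0,0],[0.029,-0.0198,0,0,0,0,0],[0.029,-0.0198,0,0,0,0,0],[0.029,-0.0198,0,0,0,0,0],[0.029,-0.0198,0,0,0,0,0],[0.025,0.0043,0,0,0,0,0],[0.025,0.0043,0,0,0,0,0],[0.025,0.0043,0,0,0,0,0],[0.025,0.0043,0,0,0,0,0],[0.025,0.0043,0,0,0,0,0],[0.025,0.0043,0,0,0,0,0],[0.025,0.0043,0,0,0,0,0],[0.025,0.0043,0,0,0,0,0],[0.025,0.0043,0,0,0,0,0],[0,0,0,0,0,0,0]]], force=25)

```text
time_s: 2.07
tool_pos: [649.5, -254.3, 257.2]
orientation: [-180.0, -0.3, 20.6]
contact_force: [0.5, 1.6, 0.3]
width: 87.9
```

```bash
python3 - <<'E'
from m import *
go(645.9,-257.8,150,20)
t=snap("scene");save(t,"s2.png",(100,100,340,320),3)
E
```

```text
turn wz rad 0.010 | shift mm x -4.6 y 2.1 z 107.2 | now [ 649.5 -254.3  257.2] [-179.96   -0.29   20.59] w 87.9 F [0.5 1.6 0.3] t 2.07 q [ 22.  45.  -8.  76.   6.  59. -57.]
```

View pics/s2.png

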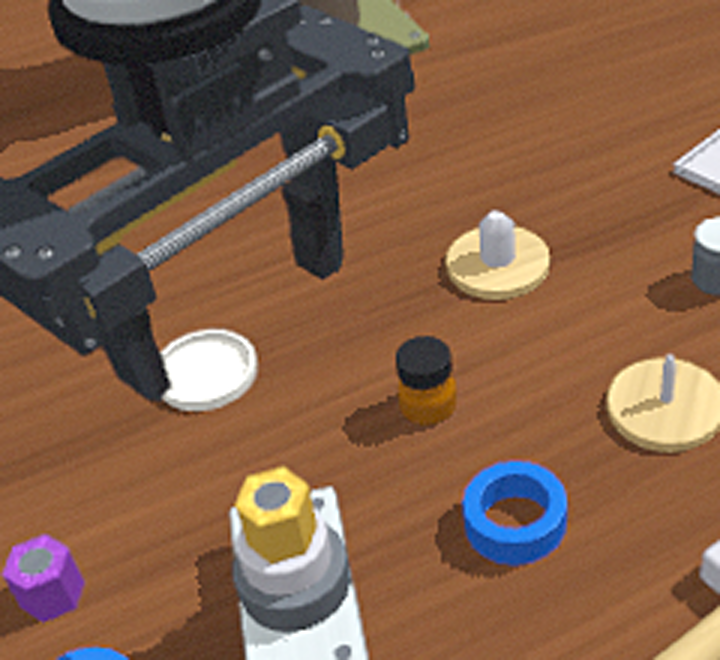

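Request:
play_rows(motion=[[[-0.003,0.001,0.01,0,0,0,0],[-0.002,0.001,0.015,0,0,0,0],[0,0,0.015,0,0,0,0],[0,0,0.015,0,0,0,0],[0,0,0.015,0,0,0,0],[0,0,0.012,0,0,0,0],[0,0,0.01,0,0,0,0],[0,0,0.008,0,0,0,0],[0,0,0,0,0,0,0],[0,0,0,0,0,0,0]]])

```text
time_s: 2.95
tool_pos: [640.5, -261.6, 157.6]
orientation: [-180.0, 0.0, 20.3]
contact_force: [0.4, -0.1, 0.3]
width: 88.1
```

```bash
python3 - <<'E'
from m import *
go(645.9,-257.8,110.5,20)
t=snap("scene");s=snap("top")
o=ctrl.get_obs();p=np.array(o["tool_pos"]);a=np.radians(o["orientation"][2])
for n,im in(("scene",t),("top",s)):
    X=cloud(im);v=X-p;lx=v[...,0]*np.cos(a)+v[...,1]*np.sin(a);ly=v[...,0]*np.sin(a)-v[...,1]*np.cos(a)
    m=(v[...,2]>-17)&(v[...,2]<15)&(abs(lx)<30)&(abs(ly)<75)
    for sg in(1,-1):
        k=m&(ly*sg>30);print(n,sg,k.sum(),lx[k].min().round(1) if k.any() else "",lx[k].max().round(1) if k.any() else "",np.percentile(ly[k],[2,98]).round(1) if k.any() else "",v[...,2][k].min().round(1) if k.any() else "")
save(t,"s3.png",(130,170,250,300),4)
E
```

```text
turn wz rad 0.006 | shift mm x 6.3 y -1.7 z 47.1 | now [ 640.5 -261.6  157.6] [-1.800e+02  2.000e-02  2.032e+01] w 88.1 F [ 0.4 -0.1  0.3] t 2.95 q [ 22.  51.  -7.  82.   8.  48. -57.]
scene 1 190 -9.4 10.9 [43.6 59.2] -16.9
scene -1 222 -9.4 11.7 [-58.7 -43.9] -16.9
top 1 0    
top -1 0
```

View pics/s3.png

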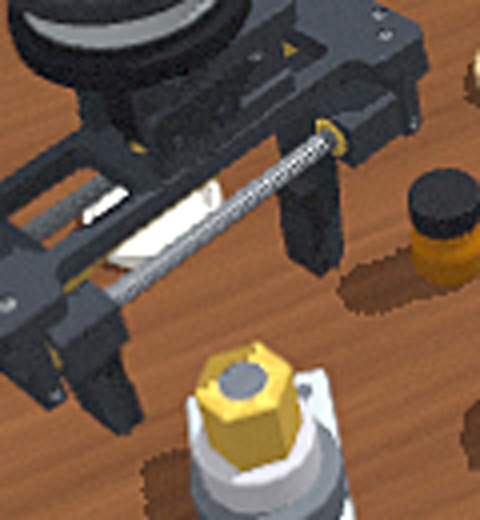

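Request:
play_rows(motion=[[[0.003,0,0.006,0,0,0,0],[0.003,-0.0005,0.01,0,0,0,0],[0,0,0.01,0,0,0,0],[0,0,0.008,0,0,0,0],[0,0,0.006,0,0,0,0],[0,0,0.004,0,0,0,0],[0,0,0.003,0,0,0,0],[0,0,0,0,0,0,0],[0,0,0,0,0,0,0],[0,0,0,0,0,0,0]]])

```text
time_s: 3.88
tool_pos: [646.5, -259.0, 111.2]
orientation: [180.0, -0.0, 20.3]
contact_force: [0.0, 0.1, 0.4]
width: 88.1
```

```bash
python3 - <<'E'
from m import *
go(646,-259,110.5,20)
E
```

```text
turn wz rad 0.006 | shift mm x -0.5 y -0.2 z 0.7 | now [ 646.5 -259.   111.2] [ 1.7996e+02 -4.0000e-02  2.0330e+01] w 88.1 F [0.  0.1 0.4] t 3.88 q [ 21.  55.  -7.  82.   8.  43. -58.]
```

Now close gently on the plug.

Request:
play_rows(motion=[[[0,0,0,0,0,0,60],[0,0,0,0,0,0,100],[0,0,0,0,0,0,130],[0,0,0,0,0,0,150],[0,0,0,0,0,0,170],[0,0,0,0,0,0,190],[0,0,0,0,0,0,255],[0,0,0,0,0,0,255],[0,0,0,0,0,0,255],[0,0,0,0,0,0,255],[0,0,0,0,0,0,255],[0,0,0,0,0,0,255]]], force=25)

```text
time_s: 4.88
tool_pos: [646.2, -258.8, 110.7]
orientation: [180.0, 0.0, 20.3]
contact_force: [-1.2, 0.2, 0.1]
width: 34.1
```

Request:
play_rows(motion=[[[0,0,-0.005,0,0,0,255],[0,0,-0.01,0,0,0,255],[0,0,-0.012,0,0,0,255],[0,0,-0.013,0,0,0,255],[-0.01,-0.0048,0,0,0,0,255],[-0.0204,-0.0096,0,0,0,0,255],[-0.0204,-0.0096,0,0,0,0,255],[-0.0204,-0.0096,0,0,0,0,255],[-0.0204,-0.0096,0,0,0,0,255],[-0.0204,-0.0096,0,0,0,0,255],[-0.0204,-0.0096,0,0,0,0,255],[-0.0204,-0.0096,0,0,0,0,255],[-0.0204,-0.0096,0,0,0,0,255],[-0.0204,-0.0096,0,0,0,0,255],[-0.0104,-0.0048,0,0,0,0,255],[0,0,0.02,0,0,0,255],[0,0,0.02,0,0,0,255],[0,0,0.02,0,0,0,255],[0,0,0.01,0,0,0,255],[0,0,0,0,0,0,255]]])

```text
time_s: 6.55
tool_pos: [421.7, -239.6, 80.0]
orientation: [-180.0, 0.1, 20.3]
contact_force: [-0.5, -0.3, -3.1]
width: 33.8
```

```bash
python3 - <<'E'
from m import *
go(421,-239.5,34,20)
t=snap("scene");save(t,"s4.png",(100,140,260,270),4)
E
```

```text
turn wz rad 0.006 | shift mm x -0.6 y -0.3 z 46.0 | now [ 421.7 -239.6   80. ] [-1.7996e+02  5.0000e-02  2.0350e+01] w 33.8 F [-0.5 -0.3 -3.1] t 6.55 q [ 26.  48.  -3. 121.  13.  12. -58.]
```

View pics/s4.png

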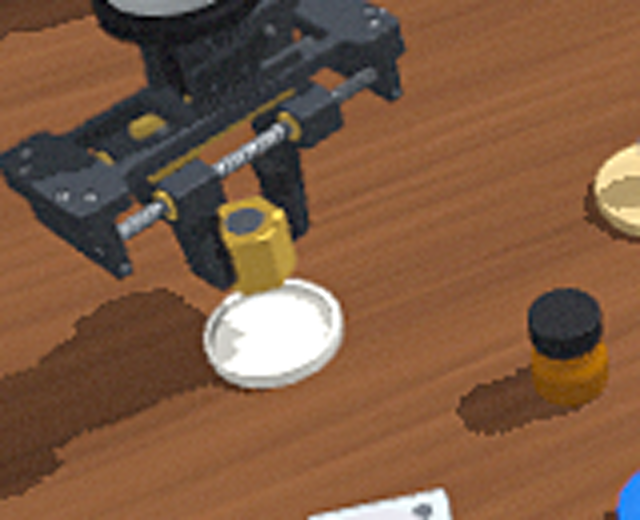

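The brass plug hangs upright between the fingers at crop (258,245), above the dish centre (274,332). Lowering.

Request:
play_rows(motion=[[[0,0,0.01,0,0,0,255],[0,0,0.01,0,0,0,255],[0,0,0.01,0,0,0,255],[0,0,0.007,0,0,0,255],[0,0,0.004,0,0,0,255],[0,0,0.002,0,0,0,255],[0,0,0.001,0,0,0,255],[0,0,0.001,0,0,0,255],[0,0,0.0005,0,0,0,255],[0,0,0,0,0,0,255],[0,0,0,0,0,0,255]]])

```text
time_s: 7.52
tool_pos: [421.7, -239.8, 35.5]
orientation: [180.0, -0.0, 20.3]
contact_force: [0.2, -0.1, -2.4]
width: 34.1
```

Request:
play_rows(motion=[[[0,0,0.0005,0,0,0,255],[0,0,0.0005,0,0,0,255],[0,0,0.0005,0,0,0,255],[0,0,0.0005,0,0,0,255],[0,0,0,0,0,0,255],[0,0,0,0,0,0,255]]])

```text
time_s: 8.02
tool_pos: [421.6, -239.7, 33.6]
orientation: [180.0, -0.0, 20.3]
contact_force: [-0.5, 1.1, 4.5]
width: 34.0
```

Request:
play_rows(motion=[[[0,0,0,0,0,0,150],[0,0,0,0,0,0,140],[0,0,0,0,0,0,120],[0,0,0,0,0,0,90],[0,0,0,0,0,0,60],[0,0,0,0,0,0,30],[0,0,0,0,0,0,0],[0,0,0,0,0,0,0],[0,0,-0.01,0,0,0,0],[0,0,-0.02,0,0,0,0],[0,0,-0.03,0,0,0,0],[0,0,-0.03,0,0,0,0],[0,0,-0.01,0,0,0,0],[0.0204,0.0096,0,0,0,0,0],[0.0204,0.0096,0,0,0,0,0],[0.0204,0.0096,0,0,0,0,0],[0.0204,0.0096,0,0,0,0,0],[0.0204,0.0096,0,0,0,0,0],[0,0,0,0,0,0,0],[0,0,0,0,0,0,0]]])

```text
time_s: 9.68
tool_pos: [534.5, -249.0, 133.7]
orientation: [180.0, -0.0, 20.4]
contact_force: [-0.7, -0.2, -0.3]
width: 87.6
```

```bash
python3 - <<'E'
from m import *
t=snap("scene");s=snap("top");np.savez("st2.npz",top=s["color"])
for n,im,c0 in(("top",s,(420,-238)),("scene",t,(421,-239.5))):
    X=cloud(im)
    q=X[(np.hypot(X[...,0]-c0[0],X[...,1]-c0[1])<34)&(X[...,2]>25)&(X[...,2]<45)]
    print(n,"hex",len(q), q[:,2].max().round(1) if len(q) else "",circ(q) if len(q)>3 else "")
    for lo,hi in((50,65),(73,88)):
        q=X[(np.hypot(X[...,0]-645,X[...,1]+257)<45)&(X[...,2]>lo)&(X[...,2]<hi)]
        if len(q)>5: print(lo,len(q),q.mean(0).round(1),circ(q),rect(q))
go(645,-258,100,20)
E
```

```text
top hex 246 41.8 [ 419.7 -237.2   19. ]
50 253 [ 639.5 -247.8   56.9] [ 646.  -255.6   32.4] [ 645.2 -255.4   62.9   60.4   33.3]
73 375 [ 644.3 -256.6   78.6] [ 644.8 -256.9   25.1] [ 645.  -257.3   48.3   49.2   70.4]
scene hex 233 40.3 [ 421.9 -239.4   19.4]
50 449 [ 662.3 -261.1   58.2] [ 647.7 -258.5   31.6] [ 652.3 -260.1   61.9   52.4   72.5]
73 535 [ 648.6 -259.8   79.8] [ 645.7 -259.4   25.1] [ 646.4 -259.    47.2   48.4   69.8]
turn wz rad 0.005 | shift mm x 102.9 y 46.7 z 33.4 | now [ 532.3 -249.3  133.4] [-1.7996e+02  1.1000e-01  2.0300e+01] w 88.1 F [ 0.6 -1.   0.3] t 9.78 q [ 25.  46.  -7. 102.  10.  32. -58.]
```

Request:
play_rows(motion=[[[0.0206,0.0097,0,0,0,0,0],[0.0206,0.0097,0,0,0,0,0],[0.0206,0.0098,0,0,0,0,0],[0.0206,0.0098,0,0,0,0,0],[0.0208,0.0098,0,0,0,0,0],[0,0,0.01,0,0,0,0],[0,0,0.015,0,0,0,0],[0,0,0.012,0,0,0,0],[0,0,0.008,0,0,0,0],[0,0,0.003,0,0,0,0],[0,0,0,0,0,0,0],[0,0,0,0,0,0,0],[0,0,0,0,0,0,0]]])

```text
time_s: 10.87
tool_pos: [647.9, -259.4, 86.0]
orientation: [180.0, -0.1, 20.3]
contact_force: [0.3, -0.0, 0.0]
width: 88.1
```

```bash
python3 - <<'E'
from m import *
go(646,-259.3,83,20)
E
```

```text
turn wz rad 0.006 | shift mm x -1.8 y -0.8 z 3.0 | now [ 647.9 -259.4   86. ] [ 1.7995e+02 -5.0000e-02  2.0320e+01] w 88.1 F [ 0.3 -0.   0. ] t 10.87 q [ 21.  57.  -7.  82.   9.  41. -59.]
```

Request:
play_rows(motion=[[[-0.0018,-0.0008,0.003,0,0,0,0],[0,0,0,0,0,0,40],[0,0,0,0,0,0,70],[0,0,0,0,0,0,90],[0,0,0,0,0,0,105],[0,0,0,0,0,0,120],[0,0,0,0,0,0,255],[0,0,0,0,0,0,255],[0,0,0,0,0,0,255],[0,0,0,0,0,0,255]]], force=30)

```text
time_s: 11.7
tool_pos: [645.7, -259.2, 82.3]
orientation: [180.0, -0.0, 20.3]
contact_force: [1.0, 0.2, 0.2]
width: 49.3
```

Request:
play_rows(motion=[[[0,0,-0.005,0,0,0,255],[0,0,-0.01,0,0,0,255],[0,0,-0.015,0,0,0,255],[0,0,-0.01,0,0,0,255],[0.0036,-0.0135,0,0,0,0,255],[0.0071,-0.027,0,0,0,0,255],[0.0071,-0.027,0,0,0,0,255],[0.0071,-0.027,0,0,0,0,255],[0.0071,-0.027,0,0,0,0,255],[0.0071,-0.027,0,0,0,0,255],[0.0071,-0.027,0,0,0,0,255],[0.0071,-0.027,0,0,0,0,255],[0.0071,-0.027,0,0,0,0,255],[0.0071,-0.027,0,0,0,0,255],[0.0036,-0.0135,0,0,0,0,255],[0,0,0.01,0,0,0,255],[0,0,0.015,0,0,0,255],[0,0,0.007,0,0,0,255],[0,0,0,0,0,0,255],[0,0,0,0,0,0,255]]])

```text
time_s: 13.37
tool_pos: [618.2, 17.4, 89.8]
orientation: [180.0, 0.1, 20.2]
contact_force: [0.7, -0.5, -2.5]
width: 49.6
```

```bash
python3 - <<'E'
from m import *
go(619,18.5,60,20)
t=snap("scene");save(t,"s5.png",(230,140,390,270),4)
X=cloud(t);h=X[...,2]
for lo,hi in((70,100),):
    q=X[(np.hypot(X[...,0]-619,X[...,1]-18.5)<27)&(h>lo)&(h<hi)]
    if len(q): print(len(q),circ(q),np.percentile(q[:,2],[5,50,95]).round(1))
q=X[(np.hypot(X[...,0]-619,X[...,1]-18.5)<42)&(h>6)&(h<14)];print("base",len(q),circ(q),rect(q))
E
```

```text
turn wz rad 0.004 | shift mm x 1.2 y -0.8 z 29.8 | now [618.2  17.4  89.8] [1.7997e+02 8.0000e-02 2.0230e+01] w 49.6 F [ 0.7 -0.5 -2.5] t 13.37 q [ -4.  52.  -3.  98.   5.  31. -81.]
259 [623.8  20.7  26. ] [72.  86.6 90.1]
base 840 [620.2  18.7  40.5] [622.2  17.2  77.5  75.9  55.8]
```

View pics/s5.png

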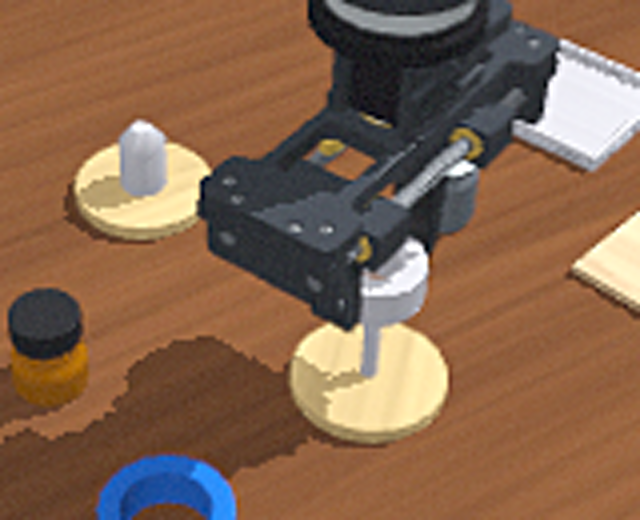

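The bright ring hangs level at crop (395,285), above the post foot (370,375). Lowering onto the post.

Request:
play_rows(motion=[[[0.0015,-0.0008,0.004,0,0,0,255],[0,0,0.006,0,0,0,255],[0,0,0.007,0,0,0,255],[0,0,0.007,0,0,0,255],[0,0,0.007,0,0,0,255],[0,0,0.007,0,0,0,255],[0,0,0.006,0,0,0,255],[0,0,0.005,0,0,0,255],[0,0,0.003,0,0,0,255],[0,0,0.0015,0,0,0,255],[0,0,0,0,0,0,255],[0,0,0,0,0,0,255]]])

```text
time_s: 14.42
tool_pos: [619.8, 20.1, 36.9]
orientation: [180.0, -0.0, 20.3]
contact_force: [-0.1, -0.3, -2.2]
width: 49.0
```

Request:
play_rows(motion=[[[0,0,0.001,0,0,0,255],[0,0,0.0005,0,0,0,255],[0,0,0.0005,0,0,0,255],[0,0,0.0005,0,0,0,255],[0,0,0.0005,0,0,0,255],[0,0,0,0,0,0,255],[0,0,0,0,0,0,255]]])

```text
time_s: 15.0
tool_pos: [619.7, 20.1, 34.2]
orientation: [180.0, -0.0, 20.3]
contact_force: [-1.8, -0.0, 4.1]
width: 49.7
```

Request:
play_rows(motion=[[[0,0,0,0,0,0,105],[0,0,0,0,0,0,95],[0,0,0,0,0,0,75],[0,0,0,0,0,0,50],[0,0,0,0,0,0,20],[0,0,0,0,0,0,0],[0,0,0,0,0,0,0],[0,0,-0.01,0,0,0,0],[0,0,-0.02,0,0,0,0],[0,0,-0.025,0,0,0,0],[0,0,-0.025,0,0,0,0],[-0.007,0.027,0,0,0,0,0],[-0.007,0.027,0,0,0,0,0],[-0.007,0.027,0,0,0,0,0],[-0.007,0.027,0,0,0,0,0],[-0.007,0.027,0,0,0,0,0],[-0.007,0.027,0,0,0,0,0],[0,0,0,0,0,0,0],[0,0,0,0,0,0,0]]])

```text
time_s: 16.58
tool_pos: [636.2, -149.3, 114.3]
orientation: [179.9, 0.0, 20.1]
contact_force: [0.3, 0.9, -0.2]
width: 88.0
```

```bash
python3 - <<'E'
from m import *
t=snap("scene");s=snap("top")
for n,im,o in(("top",s,(-2,2.5)),("scene",t,(0,0))):
    X=cloud(im)-np.array([*o,0])
    q=X[(np.hypot(X[...,0]-619,X[...,1]-19)<45)&(X[...,2]>27)&(X[...,2]<37)];print(n,"small",len(q),circ(q),np.median(q[:,2]))
    q=X[(np.hypot(X[...,0]-619,X[...,1]-19)<42)&(X[...,2]>6)&(X[...,2]<14)];print(n,"base",circ(q))
    q=X[(np.hypot(X[...,0]-646,X[...,1]+258)<50)&(X[...,2]>50)&(X[...,2]<66)];print(n,"large",len(q),q.mean(0).round(1),circ(q) if len(q)>5 else "",rect(q))
    q=X[(np.hypot(X[...,0]-646,X[...,1]+258)<90)&(X[...,2]>27)&(X[...,2]<42)];print(n,"body",len(q),rect(q) if len(q)>5 else "")
go(647.5,-258.5,59,20)
E
```

```text
top small 323 [618.6  21.1  24.9] 30.9072217892126
top base [618.   19.9  40. ]
top large 0 [nan nan nan]  [0. 0. 0. 0. 0.]
top body 44 [ 690.2 -296.6   13.2   23.3   76.1]
scene small 323 [620.2  20.2  25.3] 32.13856838116635
scene base [620.   18.4  40.5]
scene large 688 [ 650.  -259.6   57.4] [ 646.4 -259.9   32.9] [ 647.2 -259.2   62.6   62.8   33.2]
scene body 1545 [ 644.9 -258.6   63.7  130.8   73.9]
turn wz rad 0.007 | shift mm x -28.6 y 110.4 z 55.2 | now [ 636.6 -145.   114.2] [-1.7994e+02 -4.0000e-02  2.0380e+01] w 88.3 F [-0.9  0.5 -0.7] t 16.68 q [ 12.  52.  -6.  91.   8.  38. -67.]<stdin>:7: RuntimeWarning: Mean of empty slice.
  ret = um.true_divide(
```

Request:
play_rows(motion=[[[-0.006,0.022,0,0,0,0,0],[-0.006,0.022,0,0,0,0,0],[-0.006,0.022,0,0,0,0,0],[-0.006,0.022,0,0,0,0,0],[-0.006,0.022,0,0,0,0,0],[0,0,0,0,0,0,0],[0,0,0.01,0,0,0,0],[0,0,0.015,0,0,0,0],[0,0,0.012,0,0,0,0],[0,0,0.008,0,0,0,0],[0,0,0.004,0,0,0,0],[0,0,0,0,0,0,0],[0,0,0,0,0,0,0],[0,0,0,0,0,0,0]]])

```text
time_s: 17.85
tool_pos: [647.1, -260.0, 65.2]
orientation: [180.0, -0.0, 20.3]
contact_force: [-0.0, -0.5, 0.4]
width: 88.1
```

```bash
python3 - <<'E'
from m import *
go(647,-259,59.2,20)
E
```

```text
turn wz rad 0.006 | shift mm x 0.2 y -0.9 z 6.0 | now [ 647.1 -260.    65.2] [ 1.7996e+02 -5.0000e-02  2.0340e+01] w 88.1 F [-0.  -0.5  0.4] t 17.85 q [ 22.  58.  -7.  83.   9.  39. -59.]
```

Request:
play_rows(motion=[[[0,-0.001,0.003,0,0,0,0],[0,0,0.003,0,0,0,0],[0,0,0,0,0,0,20],[0,0,0,0,0,0,40],[0,0,0,0,0,0,55],[0,0,0,0,0,0,65],[0,0,0,0,0,0,80],[0,0,0,0,0,0,255],[0,0,0,0,0,0,255],[0,0,0,0,0,0,255],[0,0,0,0,0,0,255]]], force=35)

```text
time_s: 18.77
tool_pos: [646.3, -259.1, 58.9]
orientation: [180.0, -0.0, 20.3]
contact_force: [0.1, 0.5, 1.2]
width: 63.7
```

Request:
play_rows(motion=[[[0,0,-0.005,0,0,0,255],[0,0,-0.012,0,0,0,255],[0,0,-0.018,0,0,0,255],[0,0,-0.018,0,0,0,255],[0,0,-0.012,0,0,0,255],[-0.0053,-0.0142,0,0,0,0,255],[-0.0106,-0.0285,0,0,0,0,255],[-0.0106,-0.0285,0,0,0,0,255],[-0.0106,-0.0285,0,0,0,0,255],[-0.0106,-0.0285,0,0,0,0,255],[-0.0106,-0.0285,0,0,0,0,255],[-0.0106,-0.0285,0,0,0,0,255],[-0.0106,-0.0285,0,0,0,0,255],[-0.0106,-0.0285,0,0,0,0,255],[-0.0106,-0.0285,0,0,0,0,255],[-0.0106,-0.0285,0,0,0,0,255],[-0.0053,-0.0142,0,0,0,0,255],[0,0,0.01,0,0,0,255],[0,0,0.018,0,0,0,255],[0,0,0.008,0,0,0,255]]])

```text
time_s: 20.43
tool_pos: [428.7, -5.0, 87.3]
orientation: [180.0, -0.1, 20.4]
contact_force: [0.7, 0.5, -3.2]
width: 63.7
```

Request:
play_rows(motion=[[[0,0,0,0,0,0,255],[0,0,0,0,0,0,255]]])

```text
time_s: 20.6
tool_pos: [428.2, -5.8, 87.8]
orientation: [180.0, 0.0, 20.3]
contact_force: [-0.4, 0.1, -3.0]
width: 63.5
```

```bash
python3 - <<'E'
from m import *
go(428.5,-5.4,59.2,20)
t=snap("scene");save(t,"s6.png",(190,110,350,240),4)
X=cloud(t);h=X[...,2]
q=X[(np.hypot(X[...,0]-428,X[...,1]+5)<34)&(h>70)&(h<93)];print("collar",len(q),circ(q) if len(q)>4 else "")
q=X[(np.hypot(X[...,0]-428,X[...,1]+5)<43)&(h>6)&(h<13)];print("base",len(q),circ(q),rect(q))
E
```

```text
turn wz rad 0.005 | shift mm x 0.4 y -0.3 z 28.6 | now [428.2  -5.8  87.8] [1.7999e+02 2.0000e-02 2.0310e+01] w 63.5 F [-0.4  0.1 -3. ] t 20.6 q [ -5.  46.  -0. 131.   6.   4. -81.]
collar 367 [430.8  -3.   33.5]
base 484 [428.8  -5.2  40.4] [430.2  -6.9  77.   76.4  58.9]
```

View pics/s6.png

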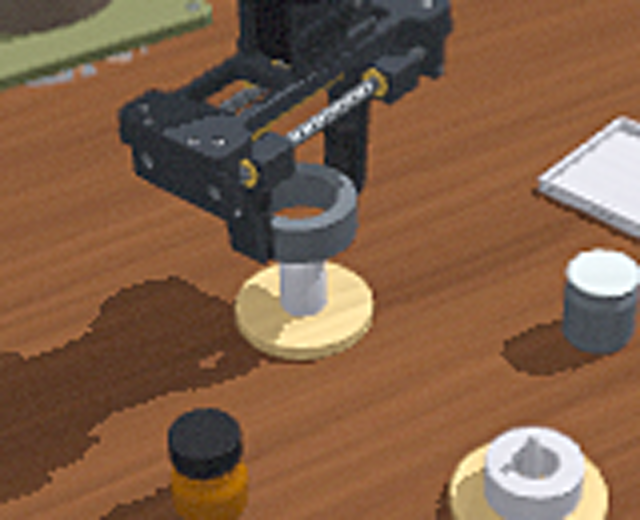

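The dark ring hangs level at crop (310,215), right above the post (303,290). The small collar is seated at (533,475). Joint 6 is at 4°, close to its 2.4° limit, so I'll lower in steps.

Request:
play_rows(motion=[[[0.0004,-0.0003,0.004,0,0,0,255],[0,0,0.005,0,0,0,255],[0,0,0.005,0,0,0,255],[0,0,0.005,0,0,0,255],[0,0,0.003,0,0,0,255],[0,0,0,0,0,0,255]]])

```text
time_s: 21.15
tool_pos: [431.6, -5.5, 70.0]
orientation: [-179.9, 0.4, 20.4]
contact_force: [0.9, 0.4, -3.5]
width: 63.9
```

```bash
python3 - <<'E'
from m import *
go(428.5,-5.4,35,20);print(ctrl.get_obs()["joint_positions"].round(2))
E
```

```text
turn wz rad 0.007 | shift mm x -2.9 y -1.2 z 35.0 | now [431.6  -5.5  70. ] [-179.88    0.37   20.38] w 63.9 F [ 0.9  0.4 -3.5] t 21.15 q [  -4.   48.   -2.  130.   26.    3. -101.]
[  -4.43   48.24   -1.53  129.91   26.39    2.51 -101.44]
```

Request:
play_rows(motion=[[[0,0,-0.008,0,0,0,255],[0,0,-0.012,0,0,0,255],[0,0,-0.01,0,0,0,255],[0,0,0,0,0,-0.1,255],[0,0,0,0,0,-0.12,255],[0,0,0,0,0,-0.12,255],[0,0,0,0,0,-0.12,255],[0,0,0,0,0,-0.12,255],[0,0,0,0,0,-0.12,255],[0,0,0,0,0,-0.12,255],[0,0,0,0,0,-0.12,255],[0,0,0,0,0,-0.12,255],[0,0,0,0,0,-0.12,255],[0,0,0,0,0,-0.12,255],[0,0,0,0,0,-0.12,255],[0,0,0,0,0,-0.12,255],[0,0,0,0,0,-0.12,255],[0,0,0,0,0,-0.12,255],[0,0,0,0,0,-0.12,255],[0,0,0,0,0,-0.12,255]]])

```text
time_s: 22.82
tool_pos: [431.1, -6.0, 101.0]
orientation: [-179.6, -0.3, 136.4]
contact_force: [-0.1, -0.5, -3.8]
width: 63.8
```

Request:
play_rows(motion=[[[0,0,0,0,0,0,255],[0,0,0,0,0,0,255]]])

```text
time_s: 22.98
tool_pos: [431.3, -5.8, 100.7]
orientation: [-179.7, -0.3, 135.8]
contact_force: [0.7, 0.6, -3.3]
width: 63.6
```

```bash
python3 - <<'E'
from m import *
go(428.5,-5.4,35,140);print(ctrl.get_obs()["joint_positions"].round(2))
E
```

```text
turn wz rad -0.073 | shift mm x 2.4 y -1.5 z 65.7 | now [431.3  -5.8 100.7] [-179.68   -0.28  135.84] w 63.6 F [ 0.7  0.6 -3.3] t 22.98 q [ 13.  46. -29. 129.  66.  23. -27.]
[ 12.56  46.32 -29.07 128.51  66.27  22.54 -27.31]
```

Request:
play_rows(motion=[[[0.0024,-0.0015,0.005,0,0,0,255],[0,0,0.007,0,0,0,255],[0,0,0.007,0,0,0,255],[0,0,0.004,0,0,0,255],[0,0,0,0,0,0,255],[0,0,0,0,0,0,255]]])

```text
time_s: 23.48
tool_pos: [428.6, -4.9, 77.5]
orientation: [-179.7, -0.3, 136.0]
contact_force: [-0.2, 1.0, -3.1]
width: 63.9
```

```bash
python3 - <<'E'
from m import *
go(428.5,-5.4,35,140);print(ctrl.get_obs()["joint_positions"].round(2))
E
```

```text
turn wz rad -0.070 | shift mm x -0.2 y -0.4 z 42.5 | now [428.6  -4.9  77.5] [-179.68   -0.26  135.97] w 63.9 F [-0.2  1.  -3.1] t 23.48 q [ 10.  49. -25. 130.  75.  19. -36.]
[  9.59  48.6  -24.56 129.56  75.16  18.82 -35.75]
```

Works. Continue down, then slow.

Request:
play_rows(motion=[[[0,0,0.004,0,0,0,255],[0,0,0.006,0,0,0,255],[0,0,0.006,0,0,0,255],[0,0,0.006,0,0,0,255],[0,0,0.006,0,0,0,255],[0,0,0.006,0,0,0,255],[0,0,0.004,0,0,0,255],[0,0,0.002,0,0,0,255],[0,0,0,0,0,0,255],[0,0,0,0,0,0,255]]])

```text
time_s: 24.32
tool_pos: [428.6, -4.9, 37.6]
orientation: [-179.7, -0.3, 136.0]
contact_force: [-0.1, 1.1, -3.9]
width: 63.4
```

```bash
python3 - <<'E'
from m import *
go(428.5,-5.4,35,140);print(ctrl.get_obs()["joint_positions"].round(2))
E
```

```text
turn wz rad -0.069 | shift mm x -0.3 y -0.4 z 2.6 | now [428.6  -4.9  37.6] [-179.73   -0.26  136.03] w 63.4 F [-0.1  1.1 -3.9] t 24.32 q [  9.  54. -23. 130.  93.  19. -52.]
[  8.83  53.77 -23.33 129.91  92.76  18.64 -52.48]
```

Request:
play_rows(motion=[[[0,0,0.001,0,0,0,255],[0,0,0.0005,0,0,0,255],[0,0,0.0005,0,0,0,255],[0,0,0.0005,0,0,0,255],[0,0,0.0005,0,0,0,255],[0,0,0,0,0,0,255],[0,0,0,0,0,0,255]]])

```text
time_s: 24.9
tool_pos: [428.4, -4.8, 34.8]
orientation: [-179.7, -0.2, 136.1]
contact_force: [-1.1, -0.7, 4.6]
width: 63.3
```

Request:
play_rows(motion=[[[0,0,0,0,0,0,65],[0,0,0,0,0,0,55],[0,0,0,0,0,0,35],[0,0,0,0,0,0,15],[0,0,0,0,0,0,0],[0,0,0,0,0,0,0],[0,0,-0.01,0,0,0,0],[0,0,-0.02,0,0,0,0],[0,0,-0.025,0,0,0,0],[0,0,-0.025,0,0,0,0],[-0.0265,-0.0026,-0.005,0,0,0,0],[-0.0265,-0.0026,-0.005,0,0,0,0],[-0.0265,-0.0026,0,0,0,0,0],[-0.0265,-0.0026,0,0,0,0,0],[-0.0265,-0.0026,0,0,0,0,0],[0,0,0,0,0,-0.12,0],[0,0,0,0,0,-0.12,0],[0,0,0,0,0,-0.12,0],[0,0,0,0,0,-0.12,0],[0,0,0,0,0,0,0]]])

```text
time_s: 26.57
tool_pos: [515.1, -106.6, 119.9]
orientation: [-179.9, -0.4, 163.7]
contact_force: [0.1, -0.3, 0.1]
width: 88.2
```

```bash
python3 - <<'E'
from m import *
t=snap("scene");s=snap("top")
for n,im,o in(("top",s,(-2,2.5)),("scene",t,(0,0))):
    X=cloud(im)-np.array([*o,0]);h=X[...,2]
    q=X[(np.hypot(X[...,0]-428,X[...,1]+5)<45)&(h>29)&(h<39)];print(n,"large",len(q),circ(q) if len(q)>5 else "",np.median(q[:,2]))
    q=X[(np.hypot(X[...,0]-428,X[...,1]+5)<43)&(h>6)&(h<14)];print(n,"base",len(q),circ(q) if len(q)>5 else "")
    q=X[(np.hypot(X[...,0]-646,X[...,1]+258)<90)&(h>27)&(h<42)];print(n,"body",len(q),rect(q) if len(q)>5 else "")
    m=((np.hypot(X[...,0]-460,X[...,1]-253)<110)&(h>2.7)&(h<14)).astype(np.uint8)
    k,l,st,ce=cv2.connectedComponentsWithStats(m);i=1+st[1:,4].argmax();q=X[l==i];print(n,"tray",len(q),q.mean(0).round(1),rect(q))
save(t,"s7.png",(310,120,430,200),6)
go(644.9,-258.7,60,164.5);print(ctrl.get_obs()["joint_positions"].round(2))
E
```

```text
top large 420 [428.2  -3.5  31.7] 33.17825680161695
top base 485 [427.   -4.1  39.7]
top body 1795 [ 643.9 -258.8   64.4  132.1   74.7]
top tray 2273 [459.4 251.4   5.5] [458.9 250.5 161.6  97.9  16.7]
scene large 206 [429.6  -4.6  32.7] 34.14415930749993
scene base 218 [429.7  -6.3  39.7]
scene body 2399 [ 645.5 -259.    63.8  131.5   74.2]
scene tray 1563 [462.3 252.    6.2] [456.9 258.6 172.1 114.1  16. ]
turn wz rad -0.020 | shift mm x -165.6 y -112.2 z 60.1 | now [ 515.3 -106.4  120.1] [-179.85   -0.37  163.36] w 88.1 F [-0.9 -0.2 -0.8] t 26.67 q [ 32.  51. -44. 112.  54.  41.  27.]
[ 31.75  50.86 -43.53 111.87  54.44  41.11  27.4 ]
```

View pics/s7.png

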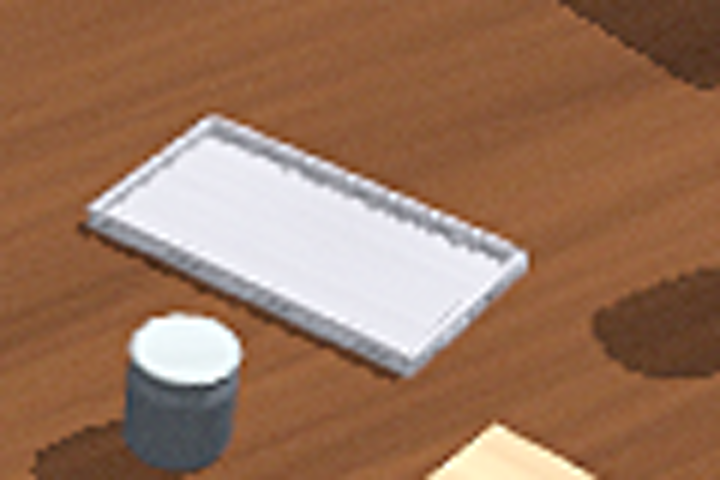

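```bash
python3 - <<'E'
from m import *
t=snap("scene")
P=np.array([onplane(t,310+u/6,120+v/6,10)[:2] for u,v in((88,208),(212,114),(528,254),(407,361))])
print(P.round(1),P.mean(0).round(1),np.linalg.norm(np.roll(P,-1,0)-P,axis=1).round(1),np.degrees(np.arctan2(*(P[3]-P[0]+P[2]-P[1])[::-1])))
s=snap("top")
Q=np.array([onplane(s,u/1.4,v/1.4,10)[:2] for u,v in((150,312),(208,291),(240,382),(181,407))])+[2,-2.5]
print(Q.round(1),Q.mean(0).round(1),np.degrees(np.arctan2(*(Q[0]-Q[3]+Q[1]-Q[2])[::-1])))
E
```

```text
[[400.9 182. ]
 [371.5 270.7]
 [522.4 318.1]
 [549.5 228.5]] [461.1 249.8] [ 93.5 158.2  93.6 155.8] 17.404588197492533
[[516.4 316.7]
 [546.8 227.6]
 [406.  179.4]
 [370.4 269.3]] [459.9 248.3] 18.436690750151634
```

Request:
play_rows(motion=[[[0,0,0,0,0,-0.015,0],[-0.0238,-0.0159,0,0,0,0,0],[-0.0238,-0.0159,0,0,0,0,0],[-0.0238,-0.0159,0,0,0,0,0],[-0.0238,-0.0159,0,0,0,0,0],[-0.0238,-0.0159,0,0,0,0,0],[-0.0238,-0.0159,0,0,0,0,0],[-0.0238,-0.0159,0,0,0,0,0],[0,0,0,0,0,0,0],[0,0,0.015,0,0,0,0],[0,0,0.02,0,0,0,0],[0,0,0.015,0,0,0,0],[0,0,0,0,0,0,0],[0,0,0,0,0,0,0]]])

```text
time_s: 27.93
tool_pos: [644.6, -257.1, 68.3]
orientation: [-179.9, -0.5, 164.5]
contact_force: [0.8, 0.1, 0.4]
width: 88.1
```

```bash
python3 - <<'E'
from m import *
go(645.2,-258.9,29,164.2)
E
```

```text
turn wz rad 0.006 | shift mm x -1.0 y -1.5 z 39.3 | now [ 644.6 -257.1   68.3] [-179.86   -0.52  164.52] w 88.1 F [0.8 0.1 0.4] t 27.93 q [ 39.  65. -45.  82.  51.  56.  55.]
```

Request:
play_rows(motion=[[[-0.001,-0.0015,0,0,-0.009,0.005,0],[0,0,0.01,0,0,0,0],[0,0,0.012,0,0,0,0],[0,0,0.01,0,0,0,0],[0,0,0.005,0,0,0,0],[0,0,0.002,0,0,0,0],[0,0,0,0,0,0,0],[0,0,0,0,0,0,0]]])

```text
time_s: 28.6
tool_pos: [646.7, -260.0, 30.7]
orientation: [-179.9, 0.2, 164.1]
contact_force: [0.0, -0.6, 0.8]
width: 88.5
```

Request:
play_rows(motion=[[[0,0,0,0,0,0,20],[0,0,0,0,0,0,40],[0,0,0,0,0,0,55],[0,0,0,0,0,0,65],[0,0,0,0,0,0,80],[0,0,0,0,0,0,255],[0,0,0,0,0,0,255],[0,0,0,0,0,0,255],[0,0,0,0,0,0,255],[0,0,0,0,0,0,255]]], force=50)

```text
time_s: 29.43
tool_pos: [646.7, -260.0, 30.9]
orientation: [-179.9, 0.2, 164.1]
contact_force: [-0.6, 1.3, 2.6]
width: 63.4
```

Request:
play_rows(motion=[[[0,0,-0.004,0,0,0,255],[0,0,-0.01,0,0,0,255],[0,0,-0.018,0,0,0,255],[0,0,-0.02,0,0,0,255],[0,0,-0.02,0,0,0,255],[0,0,-0.018,0,0,0,255],[0,0,-0.01,0,0,0,255],[0.0088,0.0122,0,0,0,0,255],[0.0176,0.0244,0,0,0,0,255],[0.0176,0.0244,0,0,0,0,255],[0.0176,0.0244,0,0,0,0,255],[0.0176,0.0244,0,0,0,0,255],[0.0176,0.0244,0,0,0,0,255],[0.0176,0.0244,0,0,0,0,255],[0.0176,0.0244,0,0,0,0,255],[0.0176,0.0244,0,0,0,0,255],[0.0088,0.0122,0,0,0,0,255],[0,0,0,0,0,0,255]]])

```text
time_s: 30.93
tool_pos: [552.8, 0.4, 130.9]
orientation: [179.9, 0.1, 164.6]
contact_force: [-0.5, 0.5, -5.5]
width: 63.1
```

```bash
python3 - <<'E'
from m import *
go(462.3,249.8,130,164.1)
E
```

```text
turn wz rad 0.009 | shift mm x 155.3 y 215.0 z 0.9 | now [5.528e+02 4.000e-01 1.309e+02] [1.7993e+02 1.5000e-01 1.6459e+02] w 63.1 F [-0.5  0.5 -5.5] t 30.93 q [ 20.  51. -44. 108.  52.  44.  21.]
```

Request:
play_rows(motion=[[[0.0085,0.012,0,0,0,0,255],[0.0173,0.0239,0,0,0,0,255],[0.0173,0.0239,0,0,0,0,255],[0.0173,0.0239,0,0,0,0,255],[0.0173,0.0239,0,0,0,0,255],[0.0173,0.0239,0,0,0,0,255],[0.0173,0.0239,0,0,0,0,255],[0.0173,0.0239,0,0,0,0,255],[0.0173,0.0239,0,0,0,0,255],[0.0085,0.012,0,0,0,0,255],[0,0,0,0,0,-0.06,255],[0,0,0,0,0,-0.1,255],[0,0,0,0,0,-0.1,255],[0,0,0,0,0,-0.1,255],[0,0,0,0,0,-0.1,255],[0,0,0,0,0,-0.08,255],[0,0,0,0,0,-0.04,255],[0,0,0,0,0,0,255],[0,0,0,0,0,0,255]]])

```text
time_s: 32.52
tool_pos: [463.9, 243.7, 128.7]
orientation: [-179.7, 0.1, -162.8]
contact_force: [-0.3, -0.5, -5.6]
width: 63.8
```

```bash
python3 - <<'E'
from m import *
go(462.3,249.8,80,17.4)
t=snap("scene");save(t,"s8.png",(290,60,450,190),4)
E
```

```text
turn wz rad -0.003 | shift mm x -0.3 y 6.3 z 48.7 | now [463.9 243.7 128.7] [-1.7974e+02  1.0000e-01 -1.6277e+02] w 63.8 F [-0.3 -0.5 -5.6] t 32.52 q [ -5.  52. -49. 112.  58.  45.  19.]
```

View pics/s8.png

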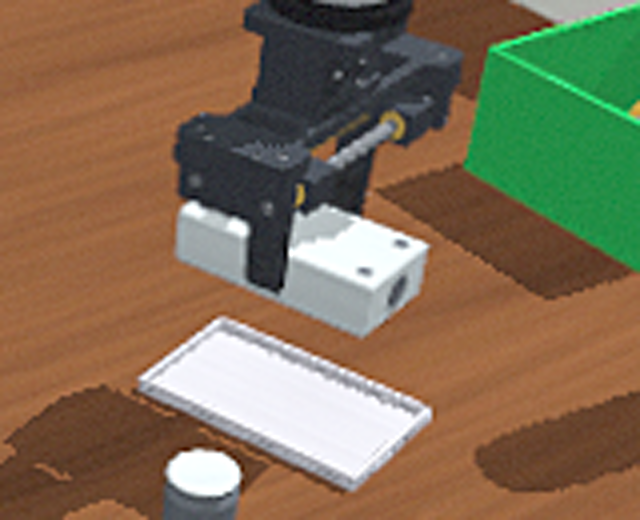

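The body is held level, parallel to the tray (rim corners at crop (138,385), (222,318), (432,412), (350,488)). Correct 6 mm in y and lower.

Request:
play_rows(motion=[[[0,0.003,0.006,0,0,-0.003,255],[0,0.003,0.012,0,0,0,255],[0,0,0.014,0,0,0,255],[0,0,0.014,0,0,0,255],[0,0,0.014,0,0,0,255],[0,0,0.012,0,0,0,255],[0,0,0.008,0,0,0,255],[0,0,0.004,0,0,0,255],[0,0,0,0,0,0,255],[0,0,0,0,0,0,255],[0,0,0,0,0,0,255]]])

```text
time_s: 33.48
tool_pos: [462.0, 250.0, 45.0]
orientation: [-179.8, 0.1, -162.5]
contact_force: [0.5, -0.6, -5.6]
width: 63.5
```

```bash
python3 - <<'E'
from m import *
go(462.3,249.8,35,17.4)
E
```

```text
turn wz rad 0.002 | shift mm x -0.2 y -0.3 z 10.0 | now [462. 250.  45.] [-1.7980e+02  1.3000e-01 -1.6246e+02] w 63.5 F [ 0.5 -0.6 -5.6] t 33.48 q [ -9.  59. -43. 114.  69.  39.   9.]
```

Request:
play_rows(motion=[[[0,0,0.003,0,0,0,255],[0,0,0.003,0,0,0,255],[0,0,0.002,0,0,0,255],[0,0,0.001,0,0,0,255],[0,0,0.0005,0,0,0,255],[0,0,0.0005,0,0,0,255],[0,0,0,0,0,0,255],[0,0,0,0,0,0,255]]])

```text
time_s: 34.15
tool_pos: [461.7, 249.4, 34.9]
orientation: [-179.7, 0.1, -162.5]
contact_force: [-1.2, -2.7, 3.3]
width: 63.6
```

Request:
play_rows(motion=[[[0,0,0,0,0,0,65],[0,0,0,0,0,0,55],[0,0,0,0,0,0,35],[0,0,0,0,0,0,15],[0,0,0,0,0,0,0],[0,0,0,0,0,0,0],[0,0,-0.01,0,0,0,0],[0,0,-0.02,0,0,0,0],[0,0,-0.03,0,0,0,0],[0,0,-0.03,0,0,0,0],[0,0,-0.03,0,0,0,0],[0,0,-0.03,0,0,0,0],[0,0,-0.03,0,0,0,0],[0,-0.02,0,0,0,0,0],[0,-0.03,0,0,0,0,0],[0,-0.03,0,0,0,0,0],[0,-0.03,0,0,0,0,0],[0,0,0,0,0,0,0],[0,0,0,0,0,0,0]]])

```text
time_s: 35.73
tool_pos: [494.8, 143.3, 214.5]
orientation: [-179.7, 0.0, -162.7]
contact_force: [0.7, 0.4, 0.3]
width: 88.4
```

```bash
python3 - <<'E'
from m import *
t=snap("scene");s=snap("top");save(t,"s9.png",None,1.4)
for n,im,o in(("top",s,(-2,2.5)),("scene",t,(0,0))):
    X=cloud(im)-np.array([*o,0]);h=X[...,2]
    for k,c,R,z in(("body",(460,249),95,38),("tin",(529,131),40,45),("jar",(531,-118),40,50),("small",(619,19),40,32),("large",(428,-5),45,34),("hex",(421,-239),34,37)):
        q=X[(np.hypot(X[...,0]-c[0],X[...,1]-c[1])<R)&(h>z-5)&(h<z+6)]
        print(n,k,len(q),(rect(q),circ(q),np.median(q[:,2]).round(1)) if len(q)>5 else "")
print(ctrl.get_obs())
E
```

```text
top body 10 (array([392.2, 256.6,  10.4,   4.8,  63.4]), array([393.5, 256. ,   5.3]), np.float64(36.8))
top tin 0 
top jar 233 (array([ 531.5, -117.5,   35.6,   33.6,   88.5]), array([ 530.9, -117.7,   18.1]), np.float64(49.1))
top small 317 (array([619.3,  20.8,  47.4,  47.6,  88.1]), array([619.1,  21. ,  24.7]), np.float64(31.1))
top large 0 
top hex 137 (array([ 428.6, -241.8,   36.9,   19.5,   76.7]), array([ 422.4, -240.3,   18.5]), np.float64(36.1))
scene body 872 (array([459.1, 247.8, 131.1,  67.4,  17.4]), array([460.1, 246.3,  71.5]), np.float64(39.0))
scene tin 177 (array([530.6, 129.4,  37.7,  38. ,  52.5]), array([530.9, 129.9,  20.3]), np.float64(45.4))
scene jar 212 (array([ 533. , -119. ,   33.7,   36.8,   64. ]), array([ 533.2, -118.4,   18.9]), np.float64(50.5))
scene small 322 (array([620.3,  19.2,  47.9,  49.9,  54.1]), array([620.6,  20.3,  25.4]), np.float64(32.3))
scene large 317 (array([430.9,  -4.7,  61.6,  62.4,  36.6]), array([429.5,  -5.2,  32.6]), np.float64(34.2))
scene hex 187 (array([ 422.2, -239.8,   33.6,   39.2,   52.6]), array([ 423.1, -238.7,   19.7]), np.float64(37.4))
{'time_s': 35.8333, 'joint_positions': array([ 10.81054077,  44.74653056, -56.58222421, 109.90669909,
        47.86051369,  52.74090663,  37.53985751]), 'dq': array([-1.17338049, -0.05790467, -0.54008918,  0.02572711,  0.00761999,
        0.05310343,  0.10965017]), 'joint_efforts': array([ 1.24602925e+00, -4.47886455e+01, -9.64481771e+00, -1.05375534e+01,
        2.25562812e-02,  1.42516326e-01,  3.24329645e-03]), 'tool_pos': array([494.16242645, 146.33040498, 215.1062902 ]), 'orientation': array([-1.79839333e+02,  9.71675374e-02, -1.62406485e+02]), 'contact_force': array([-0.40012223,  0.3317381 ,  0.40498317]), 'moment': array([ 0.08322448, -0.15127522,  0.04881702]), 'width': 88.31637019254613}
```

View pics/s9.png

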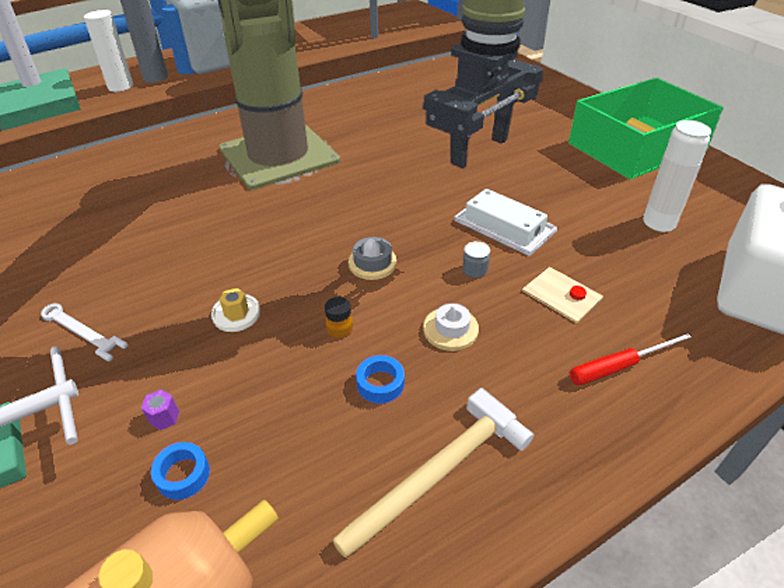

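All parts are seated: plug in the dish (234,305), dark collar on the thick post (373,253), bright collar on the thin post (453,322), body flat in the tray (506,218). The tin (476,259) and jar (338,316) haven't moved, and the gripper is clear and open. Handing in.

```bash
python3 -c "
from cell import ctrl
print(ctrl.sign_off())"
```

```text
the job is handed in; nothing more can be done
None
```

I took the stack apart one piece at a time and handed the job in at about 36 s. The sign-off gives no verdict.

**Placing:** the plug is in the dish, the small collar on the thin post, the large collar on the thick post and the body in the tray. I lowered each one until the wrist force showed contact, then opened the fingers.

**Last checks from the cameras:**

| Part | Distance from centre of its place | Top height (expected) |
|---|---|---|
| Plug | about 1–2 mm | 37 mm (37) |
| Small collar | about 2 mm | 32 mm (32) |
| Large collar | about 1–2 mm | 34 mm (34) |
| Pump body | about 2–3 mm | 39 mm (38) |

- **Bystanders:** the tin and jar read within about 2 mm of their first positions. The blue rings and the purple plug were left alone.
- **Gripper:** it finished open and clear, with no contact force.

**What disagreed or went wrong:**
- **Camera offset:** the top camera read about 2–3 mm off the robot's own position. The scene camera agreed with it, so I used the scene camera and corrected the top one.
- **Last top-camera check:** the arm hid the tray, tin and thick post from the top camera and partly hid the dish. The body, tin and large collar were checked by the scene camera alone at the end.
- **Joint limit:** above the thick post, joint 6 came to 2.5°, close to its 2.4° limit. I raised the collar, turned the tool about 115° and lowered it again.

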